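# Take the grille and the blade cap off the counter fan

### The job

The small counter fan lies on its back to be cleaned: lift the front grille straight up off its four corner pins, lay it flat on the brown leather mat and let go of it. Then unscrew the red blade cap in the middle of the fan; nobody knows whether this fan's shaft has an ordinary or a left-hand thread, so try gently both ways and go on the way that loosens. Finish while still holding the cap in the gripper, still and lifted at least 10 cm above the hub it was screwed on, with everything else left where it stands.

Things in the scene. Friction and masses are not known exactly. Their poses are not given: they have to be found in the camera images.
- fan: white 160 x 160 mm box fan lying on its back, fixed; origin at the centre of its underside on the counter, z up along the rotor axis, x and y along its sides (carrying handle on the +x side, grey dial on -x). Frame top 62 mm up, round opening 142 mm across. Four upright steel corner pins, 6 mm thick, at x, y = +-71 mm, 62 to 75 mm high
- hub_face (a point): centre of the blue rotor's flat hub, 54 mm across, 28 mm above the counter, on which the cap sits. The rotor is blocked and does not turn; its blades stand no higher than 27 mm. The steel shaft end sticks up 23 mm from here inside the cap
- grille: loose grey fan grille, 160 x 160 x 5 mm, 0.14 kg, resting on the fan's frame with four 9 mm eyes over the corner pins; origin at the centre of its underside, z up out of its front, x and y along its sides
- badge (a point): top of the grille's round upright centre badge, 23 mm above the grille's underside; 40 mm across, upright side from 7 to 21 mm above the underside: the place to grip the grille
- cap: loose red blade cap, a hollow round knob with white top, 44 mm across, 30 mm tall, 0.06 kg, screwed on the shaft under the grille; origin at the centre of its open underside, z up. Two lugs inside run under slanted thread ribs: it cannot be pulled straight off. It stays turned where it is left; turn it 1.5 rad or less a grasp, let go, turn back, grasp again. Raising it while turning is optional
- cap_top (a point): centre of the cap's top. Thread: right-hand (loosens counter-clockwise seen from above) on some fans, left-hand (loosens clockwise) on others. The tightening way it meets a hard stop after 0.1 to 0.45 rad; the loosening way it turns freely (under 0.15 N m) for 2.2 to 2.5 rad from where it is found to a stop, and there, or up to 0.2 rad before, it lifts straight off
- mat: brown leather mat, 141 x 221 x 10 mm, fixed, lying on the counter with the fan to the robot's left and the mat to its right or the other way round; origin at the centre of its underside, long side along its y. Nothing stands within 110 mm of its centre
- soap_box2: top one of a stack of three white soap boxes (each 85 x 120 x 33 mm) near the front of the counter; loose bystander; origin at the centre of its underside
- seed_jar3: jar with black lid, 77 mm across, 84 mm tall; bystander; origin at the centre of its underside
- seed_jar4: jar with black lid, 77 mm across, 84 mm tall; bystander; origin at the centre of its underside
- oil_tin0: yellow oil tin with bright cap, 70 mm across, 128 mm tall; bystander; origin at the centre of its underside
- lip_balm0: yellow and white lip balm tube, 17 mm across, 67 mm tall, standing; bystander; origin at the centre of its underside
- lip_balm1: second such lip balm tube; bystander; origin at the centre of its underside
- soap_box9: orange soap box, 58 x 88 x 30 mm; bystander; origin at the centre of its underside
- candle_single0: single yellow candle, 132 mm long, 23 mm thick, lying; bystander; origin at the centre of its underside
- soap_box8: pale blue soap box, 58 x 88 x 30 mm, lying between fan and mat; loose bystander; origin at the centre of its underside

How it is judged (in metres and radians):
On the way, in this order (a step that is already met when the one before it is completed fails the run):
1. the grille is lifted clear of the pins (z of grille in the frame of fan above 0.078 m and contact force between grille and fan below 0.05 N), for 0.1 s.
2. the grille lies flat on the mat, let go (horizontal distance between grille and mat below 0.05 m and height (world z) of grille below 0.016 m and angle between grille's own z axis and vertical below 0.1 rad and linear speed of grille below 0.02 m/s and contact force between grille and the fingers below 0.05 N), for 0.2 s.
3. the cap is off the shaft and held (z of cap in the frame of fan above 0.06 m and contact force between cap and the fingers above 0.5 N), for 0.1 s.
At the end, for the whole second after the job is handed in: the cap is gripped by the fingers, still (under 3 cm/s), its underside at least 95 mm above the hub face (123 mm above the counter); the grille lies flat (within 0.1 rad) at rest on the mat, its centre within 50 mm of the mat's centre, not touched by the fingers (all of step 2 and z of cap in the frame of fan above 0.123 m and contact force between cap and the fingers above 0.5 N and contact force between cap and fan below 0.05 N and linear speed of cap below 0.03 m/s); the arm keeps its last pose, push and grip.
It fails at once if a bystander is knocked or moved by more than 25 mm, or tipped (distance of any of soap_box2, seed_jar3, seed_jar4, oil_tin0, lip_balm0, lip_balm1, soap_box9, candle_single0, soap_box8 from where it was at the start of the episode above 0.025 m or angle between any of lip_balm0, lip_balm1's own z axis and vertical above 0.5 rad).
It also fails if it takes over 69 s, if anything falls off the work surface, if the arm or the gripper's body presses on something with over 40 N, if the wrist force passes 120 N, or if a joint passes its speed limit or range.

### The arm

A 7-joint arm with a two-finger parallel gripper is mounted at the origin on a cart in front of the work surface, level with it; the furniture and walls round the work are solid. World frame = base frame: x ahead of the robot, y to its left, z up, the work surface at z = 0. Lengths are in mm, angles in degrees, forces in N, time in s.
With the tool pointing down it reaches from about 400 to 900 mm from the base axis. Payload 5.6 kg.
Tool frame: the origin (TCP) lies on the centre line of the jaws, within the pads' length; the fingertips stand bot.tip_extent ahead of it and the grasp point (between the pads) lies 6 mm ahead of it (bot.tip_extent is the distance from the TCP to the fingertips, in mm); z points along the fingers, y is the line along which they close (so a half turn about z gives the same grasp; the last joint's range is limited). The gripper opens to 92 mm and grips with 3 to 60 N. Pads are 20 mm wide; open, the fingers measure 128 mm over their backs; the gripper's body (75 mm by 189 mm) begins 69 mm behind the grasp point.
Start: joints at [73.854, 26.786, -0.665, 91.828, 0.344, 61.387, -3.226], TCP at [153.707, -631.571, 239.592] pointing down, gripper open.
Joint ranges: [-144.91, 144.91], [-17.63, 115.5], [-89.93, 88.59], [15.96, 139.68], [-74.01, 254.01], [8.47, 105.57], [-167.45, 167.45]. Speed limits (degrees/s): [147.25, 147.25, 180, 180, 180, 180, 180].

### API

Orientations are given as a 3x3 rotation matrix whose columns are the frame's x, y, z axes.
In Python, from cell import bot, imaging, ticket gives the robot as it stands.
- The arm moves only by the tool carry_out, never from a script. Its argument "commands" is a list of rows, each an object with "rotation": the turn, a rotation vector about the tool's x, y, z as a fraction of full scale, a list of three; "slide": the shift along the tool's x, y, z as a fraction of full scale, a list of three; "jaw": the closure in counts, from 0 (fully open) to 255 (shut). In form: [{"rotation": [rx, ry, rz], "slide": [x, y, z], "jaw": jaw}, ...]. A call has 1 to 10 rows; each row shifts and turns the commanded pose from where the row before left it, along the tool's axes as they then stand; what a row does not reach is not made up. Full scale, the value 1, is 50 cm for a shift and 90 degrees for a turn. A row lasts 1/8 s, in which the tool goes at most 62.5 mm and 10.7 degrees, less where a joint would pass 70% of its speed; a pose out of reach is approached as far as the arm can. A call with a number of a shift or a turn outside -1 to 1 is refused whole. A call with a gripper value outside its range is refused whole. The fingers move at their own pace and stop on an object; the grip force is fixed at half the most. Time passes only in rows, so rows that do not move let the fingers close. It gives the time, the measured TCP pose, the force, the opening and the grip force at its end, in the units of the state.
- bot.read_state(): the state, without advancing time (a new reading comes with each control period).
- imaging.snapshot(name): name is "side" or "top" or "wrist"; returns the picture (420x560x3 uint8, blue, green, red); there is no depth.
- imaging.get_calibration(name): a dict with "intrinsics" (3x3 intrinsics, pixels), "eye" and "attitude" of the camera in the world. Camera axes: x right, y down, z forward; pixel columns grow to the right and rows downward; lengths in mm; the calibration is good to about 2 mm. A picture is of the moment at which its call begins: read the wrist's pose just before it. get_calibration takes no time and is no camera call; for the wrist camera it gives the pose at the moment of the call.
- ticket.job_done(): hands the job in; it is judged then, once.
The state is a dict: "time": time; "q": joint angles; "qd": joint speeds; "joint_torque": joint torques, N m; "position": TCP position; "tcp_rot": TCP orientation; "wrist_force": force on the tool from outside, world axes, zero at the start; "ft_torque": the same for the moment, N m; "opening": finger opening in mm; "gripper_force": force on a finger pad.
Only numpy, scipy, OpenCV 4.12 (cv2) and the standard library are available. Lean on these libraries where they do the work, as an engineer would, in place of code of your own. Each camera call takes 0.05 s, during which the arm holds its last target. There are 200 camera calls.

## Working session

There is one attempt and no reset: what is moved stays moved. The work goes in short steps, Python scripts to look and compute and a tool call to move; the robot and the scene stay as the last step left them, time stands still between calls to the robot, and variables do not carry over. Pictures are saved under pics/ and viewed, at most 10 in all, crops included, and the job is handed in when it is done.

Besides the shell and the picture viewer there is one more tool, called after ">>>" by a JSON object that holds its "method" and its "body", one argument or row to a line. carry_out: Moves the arm, as the interface text tells. Shift numbers are shares of 50 cm and turn numbers shares of 90 degrees, none past 1 either way. Its arguments: {"type":"object","properties":{"commands":{"type":"array"}},"required":["commands"]}

```bash
ls; mkdir -p pics; python3 - <<'E'
from cell import bot, imaging, ticket
import cv2, numpy as np, json
s=bot.read_state(); print(s, bot.tip_extent)
ims=[]
for n in ("top","side"):
    im=imaging.snapshot(n); cv2.imwrite(f"pics/{n}0.png",im); 
    c=imaging.get_calibration(n); print(n,c)
E
```

```text
pics
{'time': 0.0, 'q': array([73.85284536, 26.8365755 , -0.66345151, 91.8812973 ,  0.34362148,
       61.38578534, -3.22490025]), 'qd': array([ 0.06271244,  0.01174393, -0.02574988,  0.05521025,  0.03619923,
       -0.05027757, -0.02693159]), 'joint_torque': array([ 2.55890473e-04, -5.20576072e+01, -1.25206381e-02, -2.43754363e+01,
       -5.66062646e-02,  1.72644085e-02,  1.48707022e-04]), 'position': array([ 153.55526497, -631.04393902,  238.63106101]), 'tcp_rot': array([[ 9.71634360e-01,  2.36487570e-01, -5.46958162e-04],
       [ 2.36488165e-01, -9.71632902e-01,  1.68860446e-03],
       [-1.32108583e-04, -1.77005524e-03, -9.99998425e-01]]), 'wrist_force': array([-0.3217279 , -0.32974752, -0.65257136]), 'ft_torque': array([ 0.01840094, -0.07014958,  0.02829899]), 'gripper_force': 0.0, 'opening': 91.8865146377886} 25.0
top {'intrinsics': array([[381.31086033,   0.        , 276.54006403],
       [  0.        , 381.31086033, 203.97195804],
       [  0.        ,   0.        ,   1.        ]]), 'eye': array([ 386.00098403,   63.97918713, 1436.92289471]), 'attitude': array([[ 0.02268215, -0.99362642,  0.11041763],
       [-0.99973403, -0.02208248,  0.00665098],
       [-0.00417029, -0.11053912, -0.99386302]])}
side {'intrinsics': array([[425.56644699,   0.        , 283.03808368],
       [  0.        , 425.56644699, 213.32703291],
       [  0.        ,   0.        ,   1.        ]]), 'eye': array([  447.27220307, -1186.96556252,   614.45383543]), 'attitude': array([[ 0.99529892, -0.05318954,  0.08093784],
       [-0.09514397, -0.38077904,  0.91975809],
       [-0.01810207, -0.92313498, -0.38404963]])}
```

View pics/top0.png

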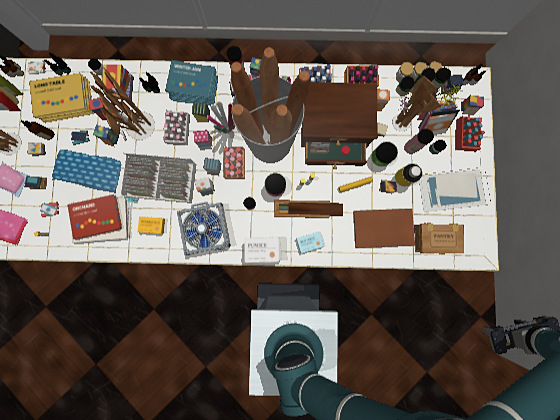

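View pics/side0.png

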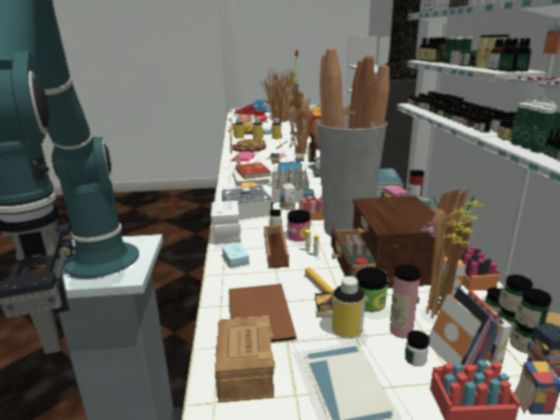

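The top view shows the fan at about px (204,229), which I cast to roughly (442, 332) mm. The mat is at about px (384,228), roughly (463, -330). The soap stack is at (263,250) and the blue box at (311,242), both between them. The side view shows the pantry box right next to the mat and everything near the mat lower than the tool. I'll swing over the mat first and look with the wrist camera.

>>> {"method": "carry_out", "body": {
  "commands": [
    {"rotation":[0,0,0],"slide":[0,0,-0.08],"jaw":0},
    {"rotation":[0,0,-0.057],"slide":[0.109,-0.025,-0.02],"jaw":0},
    {"rotation":[0,0,-0.057],"slide":[0.109,-0.025,-0.02],"jaw":0},
    {"rotation":[0,0,-0.057],"slide":[0.109,-0.025,-0.02],"jaw":0},
    {"rotation":[0,0,-0.057],"slide":[0.109,-0.025,-0.02],"jaw":0},
    {"rotation":[0,0,-0.057],"slide":[0.109,-0.025,-0.02],"jaw":0},
    {"rotation":[0,0,-0.057],"slide":[0.109,-0.025,-0.02],"jaw":0},
    {"rotation":[0,0,-0.057],"slide":[0.109,-0.025,0],"jaw":0},
    {"rotation":[0,0,-0.057],"slide":[0.109,-0.025,0],"jaw":0},
    {"rotation":[0,0,0],"slide":[0,0,0],"jaw":0}
  ]
}}

```text
time: 1.35
position: [468.3, -319.2, 339.6]
tcp_rot: [[0.57, 0.822, 0.001], [0.822, -0.57, 0.002], [0.002, -0.0, -1.0]]
wrist_force: [0.2, 0.5, -0.5]
opening: 92.1
gripper_force: 0.0
```

```bash
cat > h.py <<'E'
from cell import bot, imaging, ticket
import cv2, numpy as np
def ray(c,px):
    d=c["attitude"]@np.linalg.inv(c["intrinsics"])@np.array([px[0],px[1],1.0]); return c["eye"],d/np.linalg.norm(d)
def on_plane(c,px,z):
    o,d=ray(c,px); return o+d*(z-o[2])/d[2]
def tri(cps):
    A=np.zeros((3,3));b=np.zeros(3)
    for c,p in cps:
        o,d=ray(c,p);P=np.eye(3)-np.outer(d,d);A+=P;b+=P@o
    x=np.linalg.solve(A,b)
    res=[np.linalg.norm(np.cross(x-ray(c,p)[0],ray(c,p)[1])) for c,p in cps]
    return x,res
def snap(n,f=None):
    c=imaging.get_calibration(n); im=imaging.snapshot(n)
    if f: cv2.imwrite(f"pics/{f}.png",im)
    return c,im
def goto(pos,yaw=None):
    """world target TCP, tool-x yaw deg -> tool shift (fractions), rot about tool z (fraction)"""
    s=bot.read_state();R=s["tcp_rot"];d=R.T@(np.array(pos)-s["position"])
    y0=np.degrees(np.arctan2(R[1,0],R[0,0]));r=0 if yaw is None else -(((yaw-y0)+180)%360-180)
    print("shift frac",np.round(d/500,4),"rotz frac",round(r/90,4),"yaw now",round(y0,2))
def blobs(m,amin=300):
    cs,_=cv2.findContours(m.astype(np.uint8),cv2.RETR_EXTERNAL,cv2.CHAIN_APPROX_NONE)
    return sorted([c for c in cs if cv2.contourArea(c)>amin],key=cv2.contourArea,reverse=True)
E
python3 - <<'E'
from h import *
c,im=snap("wrist","w1"); print(c["eye"],c["attitude"].round(3),c["intrinsics"][0,0])
def brown(im):
    h=cv2.cvtColor(im,cv2.COLOR_BGR2HSV); return ((h[...,0]<14)|(h[...,0]>175))&(h[...,1]>90)&(h[...,2]>40)&(h[...,2]<190)
for n in("wrist","top","side"):
    if n!="wrist": c,im=snap(n)
    for b in blobs(brown(im))[:6]:
        r=cv2.minAreaRect(b); 
        box=np.array([on_plane(c,p,10)[:2] for p in cv2.boxPoints(r)])
        print(n,np.round(r[0]),cv2.contourArea(b),on_plane(c,r[0],10).round(1)[:2],box.round().tolist())
E
```

```text
[ 506.94178634 -264.44260015  485.35948227] [[ 0.822 -0.554 -0.134]
 [-0.57  -0.798 -0.196]
 [ 0.001  0.237 -0.971]] 303.02654193069736
wrist [282. 186.] 11610.0 [ 466.6 -327.6] [[388.0, -225.0], [525.0, -218.0], [548.0, -434.0], [400.0, -453.0]]
wrist [248. 354.] 2992.0 [ 240.4 -547.7] [[197.0, -468.0], [331.0, -561.0], [285.0, -630.0], [146.0, -533.0]]
wrist [226.  32.] 2224.0 [ 526.7 -101.8] [[504.0, -38.0], [553.0, -44.0], [551.0, -168.0], [498.0, -163.0]]
wrist [12. 48.] 2147.0 [264.8  55.2] [[295.0, 107.0], [323.0, 87.0], [233.0, -0.0], [202.0, 21.0]]
wrist [146. 240.] 1712.0 [ 231.5 -273.2] [[163.0, -232.0], [308.0, -240.0], [300.0, -315.0], [149.0, -309.0]]
wrist [544. 234.] 1079.0 [ 776.4 -638.1] [[777.0, -578.0], [816.0, -605.0], [776.0, -702.0], [735.0, -673.0]]
top [150. 366.] 6112.0 [-51.  514.2] [[-54.0, 719.0], [148.0, 515.0], [-48.0, 310.0], [-244.0, 513.0]]
top [ 40. 363.] 5922.0 [-51.9 911.9] [[-55.0, 1118.0], [148.0, 912.0], [-49.0, 706.0], [-245.0, 912.0]]
top [326. 104.] 5426.0 [ 938.5 -107.4] [[1088.0, 143.0], [1098.0, -355.0], [793.0, -352.0], [782.0, 135.0]]
t
[... 279 characters left out ...]
 [168.0, -209.0], [108.0, -405.0], [-164.0, -306.0]]
side [395. 239.] 4739.5 [910.1  -2.2] [[870.0, 410.0], [1220.0, 434.0], [936.0, -268.0], [720.0, -270.0]]
side [476. 390.] 2739.5 [ 843.4 -627.9] [[794.0, -548.0], [967.0, -568.0], [886.0, -696.0], [737.0, -679.0]]
side [ 25. 316.] 2664.5 [ -95.  -290.6] [[-64.0, -468.0], [-289.0, -11.0], [-140.0, -30.0], [37.0, -480.0]]
side [261. 314.] 1994.0 [ 465.3 -346.6] [[385.0, -232.0], [544.0, -222.0], [532.0, -443.0], [402.0, -447.0]]
side [370.  93.] 1682.0 [1859.5 3585.8] [[1177.0, 1816.0], [4322.0, 13492.0], [4221.0, 9708.0], [1360.0, 1577.0]]
side [167. 215.] 1564.0 [145.8 300.4] [[34.0, 154.0], [-20.0, 842.0], [283.0, 480.0], [249.0, -35.0]]
```

View pics/w1.png

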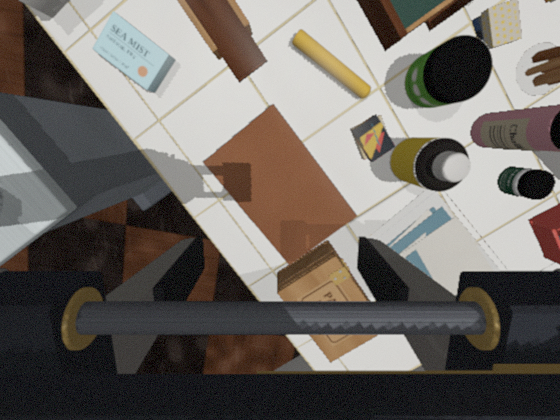

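The wrist view shows the mat whole except for one corner behind the pantry box. Its corners are at px (271,105), (205,162) and (355,216), and the pale blue box is at (134,52). Next I'll swing to the fan.

>>> {"method": "carry_out", "body": {
  "commands": [
    {"rotation":[0,0,-0.066],"slide":[0.116,-0.0085,0],"jaw":0},
    {"rotation":[0,0,-0.066],"slide":[0.116,-0.0085,0],"jaw":0},
    {"rotation":[0,0,-0.066],"slide":[0.116,-0.0085,0],"jaw":0},
    {"rotation":[0,0,-0.066],"slide":[0.116,-0.0085,0],"jaw":0},
    {"rotation":[0,0,-0.066],"slide":[0.116,-0.0085,0],"jaw":0},
    {"rotation":[0,0,-0.066],"slide":[0.116,-0.0085,0],"jaw":0},
    {"rotation":[0,0,-0.066],"slide":[0.116,-0.0085,0],"jaw":0},
    {"rotation":[0,0,-0.066],"slide":[0.116,-0.0085,0],"jaw":0},
    {"rotation":[0,0,-0.066],"slide":[0.116,-0.0085,0],"jaw":0},
    {"rotation":[0,0,0],"slide":[0,0,0],"jaw":0}
  ]
}}

```text
time: 2.75
position: [528.9, 179.7, 339.7]
tcp_rot: [[-0.317, 0.948, -0.0], [0.948, 0.317, 0.002], [0.002, 0.0, -1.0]]
wrist_force: [0.0, -0.3, -0.2]
opening: 91.8
gripper_force: 0.0
```

```bash
python3 - <<'E'
from h import *
import pickle
c,im=snap("wrist","w2"); pickle.dump((c,im),open("w2.pkl","wb"))
s=bot.read_state(); print(s["time"],s["position"],s["q"].round(1))
E
```

```text
2.8 [530.24943497 176.49353873 339.38546544] [ 11.4  18.1 -41.3  95.9  12.5  70.8 -14.5]
```

>>> {"method": "carry_out", "body": {
  "commands": [
    {"rotation":[0,0,-0.066],"slide":[0.116,-0.0085,0],"jaw":0},
    {"rotation":[0,0,-0.066],"slide":[0.116,-0.0085,0],"jaw":0},
    {"rotation":[0,0,-0.066],"slide":[0.116,-0.0085,0],"jaw":0},
    {"rotation":[0,0,0],"slide":[0,0,0],"jaw":0}
  ]
}}

```text
time: 3.3
position: [446.4, 331.1, 339.7]
tcp_rot: [[-0.591, 0.807, -0.0], [0.807, 0.591, 0.001], [0.001, 0.0, -1.0]]
wrist_force: [0.3, 0.2, 0.1]
opening: 91.8
gripper_force: 0.0
```

```bash
python3 - <<'E'
from h import *
import pickle
c,im=snap("wrist","w3"); pickle.dump((c,im),open("w3.pkl","wb"))
s=bot.read_state(); print(s["time"],s["position"],s["q"].round(1))
a=cv2.imread("pics/w2.png");cv2.imwrite("pics/w23.png",cv2.resize(np.vstack([a[:300],im[:300]]),(560,600)))
E
```

```text
3.35 [448.53644908 328.55598193 339.31886762] [ -1.4  19.5 -48.1  96.   15.2  71.3 -16.9]
```

View pics/w23.png

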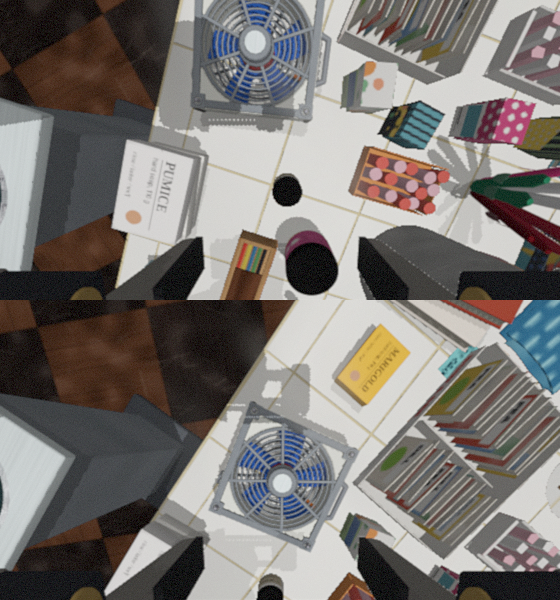

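Both wrist views show the fan with the white badge: px (255,42) in w2 and (282,183) in w3. In w3 the grille corners are near (249,103), (356,149), (310,248) and (215,212), and the handle is on the right (+x). I'll triangulate the badge, corners and mat.

```bash
python3 - <<'E'
from h import *
import pickle
def badge(im,seed,V):
    h=cv2.cvtColor(im,cv2.COLOR_BGR2HSV); m=((h[...,2]>V)&(h[...,1]<60)).astype(np.uint8)
    m=cv2.morphologyEx(m,cv2.MORPH_OPEN,np.ones((5,5),np.uint8))
    n,l,st,ce=cv2.connectedComponentsWithStats(m); k=l[seed[1],seed[0]]
    return ce[k],st[k]
c2,i2=pickle.load(open("w2.pkl","rb"));c3,i3=pickle.load(open("w3.pkl","rb"))
ps=[]
for c,i,s in((c2,i2,(255,42)),(c3,i3,(282,183))):
    p,st=badge(i,s,190); print("badge px",p,st); ps.append((c,p))
print("badge",tri(ps)); [print(on_plane(c,p,85)) for c,p in ps]
# corners of grille, w3, z=67
for p in((249,103),(356,149),(310,248),(215,212)): print("corner",on_plane(c3,p,67).round(1))
# mat
c,im=snap("top"); h=cv2.cvtColor(im,cv2.COLOR_BGR2HSV)[212:246,355:412].reshape(-1,3); print(np.median(h,0))
med=np.median(h,0)
H=cv2.cvtColor(im,cv2.COLOR_BGR2HSV).astype(int); m=(abs(H-med)<[6,60,45]).all(-1)
m=cv2.morphologyEx(m.astype(np.uint8),cv2.MORPH_OPEN,np.ones((3,3),np.uint8))
for b in blobs(m,800):
    r=cv2.minAreaRect(b); print("top",r,cv2.contourArea(b)); 
    if abs(r[0][0]-384)<15: print([on_plane(c,q,10)[:2].round().tolist() for q in cv2.boxPoints(r)],on_plane(c,r[0],10).round(1)); ct,pt=c,r[0]
E
cat >> h.py <<'E'
E
python3 - <<'E'
import cv2,numpy as np
im=cv2.imread("pics/w1.png");H=cv2.cvtColor(im,cv2.COLOR_BGR2HSV);print(H[180,300],H[130,270])
E
```

```text
badge px [254.65564738  41.43801653] [245  31  20  22 363]
badge px [281.77067669 182.7481203 ] [273 174  18  18 266]
badge (array([444.52200427, 338.36706684,  85.52471814]), [np.float64(0.07141640502925928), np.float64(0.07141640502921065)])
[444.49675914 338.53374428  85.        ]
[444.51252608 338.26462866  85.        ]
corner [349.6 395.4  67. ]
corner [500.1 432.6  67. ]
corner [536.6 283.   67. ]
corner [394.3 246.3  67. ]
[ 11. 148. 127.]
top ((383.9963073730469, 227.90399169921875), (36.703636169433594, 59.03327941894531), 87.79740142822266) 2053.5
[[526.0, -217.0], [539.0, -438.0], [402.0, -441.0], [389.0, -222.0]] [ 463.5 -329.7   10. ]
top ((337.8218688964844, 105.34778594970703), (41.01557159423828, 84.4871597290039), 72.12130737304688) 1678.0
[ 12 138 135] [ 12 131 136]
```

Badge at (444.5, 338.4, 85.5), against an expected height of 85. The grille corners agree on the centre, with yaw about 13.8°. The mat is at about (464, -329) with yaw about 3°. I'll also dead-reckon the commanded pose to check how noisy the pose readings are.

```bash
python3 - <<'E'
from h import *
from scipy.spatial.transform import Rotation as Ro
s=bot.read_state()
R=np.array([[.97165,.2364,0],[.2364,-.97165,0],[0,0,-1]]);p=np.array([153.707,-631.571,239.592])
rows=[(0,[0,0,-.08])]+[(-.057,[.109,-.025,-.02])]*6+[(-.057,[.109,-.025,0])]*2+[(-.066,[.116,-.0085,0])]*12
for r,t in rows:
    p=p+R@np.array(t)*500; R=R@Ro.from_rotvec([0,0,r*np.pi/2]).as_matrix()
    if t[2]==0 and r==-.057: print(p)
print("dead",p,np.degrees(np.arctan2(R[1,0],R[0,0])),"meas",s["position"],np.degrees(np.arctan2(s["tcp_rot"][1,0],s["tcp_rot"][0,0])))
d=R.T@(np.array([444.5,338.4,150])-p)/500;print(d.round(4))
goto([444.5,338.4,150])
# mat height: wrist w1 corner midpoint vs top
c1=dict(eye=np.array([506.94,-264.44,485.36]),attitude=np.array([[.822,-.554,-.134],[-.57,-.798,-.196],[.001,.237,-.971]]),intrinsics=imaging.get_calibration("wrist")["intrinsics"])
ct=imaging.get_calibration("top")
im=cv2.imread("pics/w1.png");H=cv2.cvtColor(im,cv2.COLOR_BGR2HSV).astype(int)
m=(abs(H-[12,135,136])<[6,60,50]).all(-1); m[250:]=0
b=blobs(m)[0]; q=cv2.approxPolyDP(b,6,True)[:,0]; print(q.tolist(),[on_plane(c1,x,10)[:2].round().tolist() for x in q])
# left+right corners -> centre
L=q[q[:,0].argmin()];Rr=q[q[:,0].argmax()]
for z in(0,10,20): print(z,((on_plane(c1,L,z)+on_plane(c1,Rr,z))/2).round(1), on_plane(ct,(384,227.9),z).round(1))
E
```

```text
[ 440.01545636 -373.94004137  339.592     ]
[ 465.83225862 -324.34208439  339.592     ]
dead [447.85467949 329.42467351 339.592     ] 125.9942412375266 meas [449.7192535  327.20040964 339.10848987] 125.74197597521787
[0.0185 0.0051 0.3792]
shift frac [0.0248 0.0049 0.3782] rotz frac 0.0 yaw now 125.74
[[272, 105], [204, 162], [235, 194], [251, 185], [251, 200], [237, 202], [277, 249], [312, 249], [356, 215]] [[524.0, -219.0], [389.0, -228.0], [398.0, -296.0], [428.0, -298.0], [414.0, -318.0], [393.0, -308.0], [400.0, -410.0], [448.0, -443.0], [539.0, -435.0]]
0 [ 463.  -332.8    0. ] [ 464.1 -332.5    0. ]
10 [ 463.9 -331.4   10. ] [ 463.6 -329.8   10. ]
20 [ 464.8 -330.    20. ] [ 463. -327.   20.]
```

>>> {"method": "carry_out", "body": {
  "commands": [
    {"rotation":[0,0,0],"slide":[0.0185,0.005,0.11],"jaw":0},
    {"rotation":[0,0,0],"slide":[0,0,0.12],"jaw":0},
    {"rotation":[0,0,0],"slide":[0,0,0.12],"jaw":0},
    {"rotation":[0,0,0],"slide":[0,0,0.06],"jaw":0},
    {"rotation":[0,0,0],"slide":[0,0,0.02],"jaw":0},
    {"rotation":[0,0,0],"slide":[0,0,0],"jaw":0},
    {"rotation":[0,0,0],"slide":[0,0,0],"jaw":0}
  ]
}}

```text
time: 4.28
position: [445.7, 338.5, 126.0]
tcp_rot: [[-0.587, 0.81, 0.002], [0.81, 0.587, 0.001], [-0.0, 0.003, -1.0]]
wrist_force: [0.4, 0.5, 0.3]
opening: 92.0
gripper_force: 0.0
```

```bash
python3 - <<'E'
from h import *
c,im=snap("wrist","w4"); s=bot.read_state(); print(s["time"],s["position"],s["wrist_force"])
# project expected badge centre & TCP grasp axis
def proj(c,P):
    v=c["intrinsics"]@c["attitude"].T@(np.array(P)-c["eye"]); return (v[:2]/v[2]).round(1)
print("badge top exp",proj(c,[444.5,338.4,85.5]))
E
```

```text
4.325 [445.53278823 338.65809994 126.08075448] [ 0.8111166  -0.56656905 -0.05350136]
badge top exp [277.7 241.2]
```

View pics/w4.png

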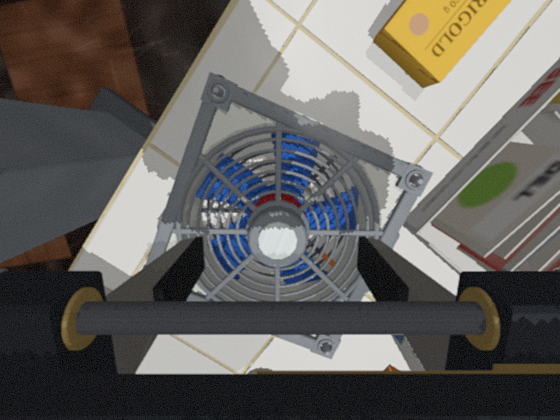

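The badge top appears at about (278,241), exactly where predicted and centred between the fingers. Next I'll descend and grip.

>>> {"method": "carry_out", "body": {
  "commands": [
    {"rotation":[0,0,0],"slide":[0,0,0.04],"jaw":0},
    {"rotation":[0,0,0],"slide":[0,0,0.019],"jaw":60},
    {"rotation":[0,0,0],"slide":[0,0,0],"jaw":120},
    {"rotation":[0,0,0],"slide":[0,0,0],"jaw":255},
    {"rotation":[0,0,0],"slide":[0,0,0],"jaw":255},
    {"rotation":[0,0,0],"slide":[0,0,0],"jaw":255},
    {"rotation":[0,0,0],"slide":[0,0,0],"jaw":255},
    {"rotation":[0,0,0],"slide":[0,0,0],"jaw":255}
  ]
}}

```text
time: 5.32
position: [444.5, 338.4, 95.3]
tcp_rot: [[-0.588, 0.809, 0.0], [0.809, 0.588, -0.0], [-0.0, 0.0, -1.0]]
wrist_force: [-0.4, -0.8, 2.5]
opening: 39.1
gripper_force: 30.0
```

>>> {"method": "carry_out", "body": {
  "commands": [
    {"rotation":[0,0,0],"slide":[0,0,-0.01],"jaw":255},
    {"rotation":[0,0,0],"slide":[0,0,-0.02],"jaw":255},
    {"rotation":[0,0,0],"slide":[0,0,-0.03],"jaw":255},
    {"rotation":[0,0,0],"slide":[0,0,-0.06],"jaw":255},
    {"rotation":[0,0,0],"slide":[0,0,-0.06],"jaw":255},
    {"rotation":[0,0,0],"slide":[0,0,-0.08],"jaw":255},
    {"rotation":[0,0,0],"slide":[0,0,-0.05],"jaw":255},
    {"rotation":[0,0,0],"slide":[0,0,0],"jaw":255}
  ]
}}

```text
time: 6.32
position: [445.1, 339.3, 252.6]
tcp_rot: [[-0.588, 0.809, 0.004], [0.809, 0.588, 0.002], [-0.001, 0.005, -1.0]]
wrist_force: [-0.1, 0.1, -1.4]
opening: 38.7
gripper_force: 30.0
```

```bash
python3 - <<'E'
from h import *
c,im=snap("wrist","w5"); s=bot.read_state(); print(s["time"],s["position"],s["wrist_force"],s["opening"],s["q"].round(1))
goto([463.8,-330.5,250],115.8)
E
```

```text
6.375 [444.54610993 338.43360836 250.8602061 ] [-0.03564151  0.50903036 -1.15092589] 38.99345671419331 [ -4.5  24.6 -46.3 102.   20.1  61.9 -21.9]
shift frac [-1.1051e+00 -7.5510e-01  1.1000e-03] rotz frac 0.1132 yaw now 125.99
```

View pics/w5.png

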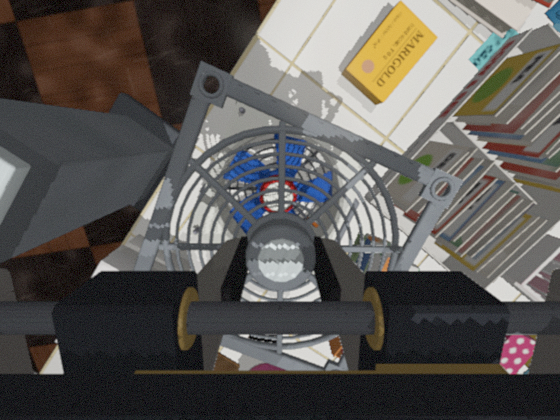

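The grille is held level by the badge, at (280,255), and is clear of the pins. Now I'll carry it across to the mat.

>>> {"method": "carry_out", "body": {
  "commands": [
    {"rotation":[0,0,0.113],"slide":[0,0,0],"jaw":255},
    {"rotation":[0,0,0],"slide":[-0.0508,-0.0228,0],"jaw":255},
    {"rotation":[0,0,0],"slide":[-0.1017,-0.0456,0],"jaw":255},
    {"rotation":[0,0,0],"slide":[-0.1017,-0.0456,0],"jaw":255},
    {"rotation":[0,0,0],"slide":[-0.1017,-0.0456,0],"jaw":255},
    {"rotation":[0,0,0],"slide":[-0.1017,-0.0456,0],"jaw":255},
    {"rotation":[0,0,0],"slide":[-0.1017,-0.0456,0],"jaw":255},
    {"rotation":[0,0,0],"slide":[-0.1017,-0.0456,0],"jaw":255},
    {"rotation":[0,0,0],"slide":[-0.1017,-0.0456,0],"jaw":255},
    {"rotation":[0,0,0],"slide":[-0.1017,-0.0456,0],"jaw":255}
  ]
}}

```text
time: 7.62
position: [457.2, -136.8, 248.9]
tcp_rot: [[-0.436, 0.9, -0.002], [0.9, 0.436, 0.0], [0.001, -0.001, -1.0]]
wrist_force: [1.2, 0.5, -1.2]
opening: 38.6
gripper_force: 30.0
```

>>> {"method": "carry_out", "body": {
  "commands": [
    {"rotation":[0,0,0],"slide":[-0.1017,-0.0456,0],"jaw":255},
    {"rotation":[0,0,0],"slide":[-0.1017,-0.0456,0],"jaw":255},
    {"rotation":[0,0,0],"slide":[-0.1017,-0.0456,0],"jaw":255},
    {"rotation":[0,0,0],"slide":[-0.0508,-0.0228,0],"jaw":255},
    {"rotation":[0,0,0],"slide":[0,0,0],"jaw":255},
    {"rotation":[0,0,0],"slide":[0,0,0],"jaw":255}
  ]
}}

```text
time: 8.38
position: [463.6, -328.5, 249.0]
tcp_rot: [[-0.437, 0.9, -0.002], [0.9, 0.437, 0.002], [0.002, -0.001, -1.0]]
wrist_force: [-0.1, 0.4, -1.5]
opening: 39.0
gripper_force: 30.0
```

```bash
python3 - <<'E'
from h import *
c,im=snap("wrist","w6"); s=bot.read_state(); print(s["time"],s["position"],s["wrist_force"],s["opening"],s["q"].round(1))
goto([463.8,-330.5,45],115.8)
E
```

```text
8.425 [ 463.93511552 -328.19686019  249.3704221 ] [-0.06042829  0.25226249 -1.75633907] 39.05663460616415 [ 54.1  21.3 -27.9 101.5  11.3  60.1  48.1]
shift frac [-0.0047 -0.0021  0.4087] rotz frac 0.0016 yaw now 115.95
```

View pics/w6.png

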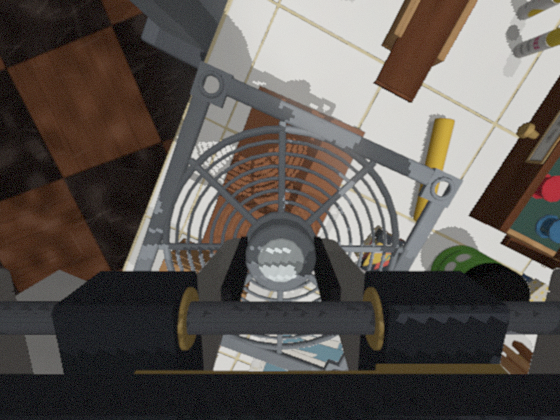

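The grille edges run parallel to the mat edges and the grille is centred over it. Lowering, slowly at the end.

>>> {"method": "carry_out", "body": {
  "commands": [
    {"rotation":[0,0,0],"slide":[-0.004,-0.002,0.07],"jaw":255},
    {"rotation":[0,0,0],"slide":[0,0,0.1],"jaw":255},
    {"rotation":[0,0,0],"slide":[0,0,0.1],"jaw":255},
    {"rotation":[0,0,0],"slide":[0,0,0.08],"jaw":255},
    {"rotation":[0,0,0],"slide":[0,0,0.034],"jaw":255},
    {"rotation":[0,0,0],"slide":[0,0,0.016],"jaw":255},
    {"rotation":[0,0,0],"slide":[0,0,0.006],"jaw":255},
    {"rotation":[0,0,0],"slide":[0,0,0.004],"jaw":255},
    {"rotation":[0,0,0],"slide":[0,0,0.002],"jaw":255},
    {"rotation":[0,0,0],"slide":[0,0,0],"jaw":255}
  ]
}}

```text
time: 9.68
position: [464.1, -332.5, 44.5]
tcp_rot: [[-0.435, 0.9, 0.001], [0.9, 0.435, -0.001], [-0.001, 0.0, -1.0]]
wrist_force: [0.8, 0.2, -1.0]
opening: 39.0
gripper_force: 30.0
```

>>> {"method": "carry_out", "body": {
  "commands": [
    {"rotation":[0,0,0],"slide":[0,0,0.002],"jaw":255},
    {"rotation":[0,0,0],"slide":[0,0,0.001],"jaw":255},
    {"rotation":[0,0,0],"slide":[0,0,0],"jaw":255}
  ]
}}

```text
time: 10.05
position: [464.0, -332.4, 43.2]
tcp_rot: [[-0.436, 0.9, 0.0], [0.9, 0.436, -0.001], [-0.001, -0.0, -1.0]]
wrist_force: [-1.4, -0.2, 4.9]
opening: 38.9
gripper_force: 30.0
```

Contact is felt, so I'll release, rise and look.

>>> {"method": "carry_out", "body": {
  "commands": [
    {"rotation":[0,0,0],"slide":[0,0,0],"jaw":100},
    {"rotation":[0,0,0],"slide":[0,0,0],"jaw":60},
    {"rotation":[0,0,0],"slide":[0,0,0],"jaw":60},
    {"rotation":[0,0,0],"slide":[0,0,0],"jaw":60},
    {"rotation":[0,0,0],"slide":[0,0,-0.02],"jaw":60},
    {"rotation":[0,0,0],"slide":[0,0,-0.06],"jaw":60},
    {"rotation":[0,0,0],"slide":[0,0,-0.1],"jaw":60},
    {"rotation":[0,0,0],"slide":[0,0,-0.12],"jaw":60},
    {"rotation":[0,0,0],"slide":[0,0,-0.12],"jaw":60},
    {"rotation":[0,0,0],"slide":[0,0,0],"jaw":60}
  ]
}}

```text
time: 11.3
position: [466.5, -333.4, 258.5]
tcp_rot: [[-0.436, 0.9, 0.008], [0.9, 0.436, -0.007], [-0.01, 0.005, -1.0]]
wrist_force: [-0.1, 0.6, -0.9]
opening: 70.5
gripper_force: 0.0
```

```bash
python3 - <<'E'
from h import *
c,im=snap("wrist","w7"); s=bot.read_state(); print(s["time"],s["position"],s["opening"],s["q"].round(1))
h=cv2.cvtColor(im,cv2.COLOR_BGR2HSV); m=((h[...,2]>190)&(h[...,1]<60)).astype(np.uint8)
m=cv2.morphologyEx(m,cv2.MORPH_OPEN,np.ones((5,5),np.uint8))
v=c["intrinsics"]@c["attitude"].T@(np.array([464,-331,33])-c["eye"]);v=v[:2]/v[2];print(v)
n,l,st,ce=cv2.connectedComponentsWithStats(m);k=l[int(v[1]),int(v[0])];print(ce[k],st[k],on_plane(c,ce[k],33))
goto([444.5,338.4,250],126)
E
```

```text
11.35 [ 464.8259507  -332.77977387  255.43936382] 70.66716619873706 [ 54.8  21.1 -28.4 100.9  11.5  60.5  48.2]
[277.79219346 187.3764604 ]
[278.08496732 188.11111111] [269 179  19  19 306] [ 464.72586032 -331.67170515   33.        ]
shift frac [1.2261 0.5481 0.0057] rotz frac -0.1131 yaw now 115.82
```

View pics/w7.png

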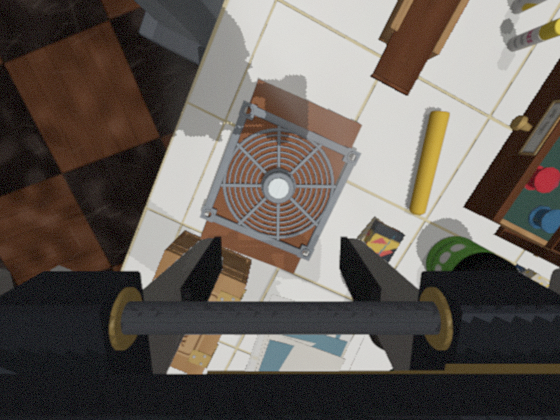

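The grille lies on the mat with its badge at (278,188), which casts to (464.7, -331.7) at z=33, within 2 mm of the mat centre. Swinging back to the fan.

>>> {"method": "carry_out", "body": {
  "commands": [
    {"rotation":[0,0,0],"slide":[0.0525,0.0235,0],"jaw":60},
    {"rotation":[0,0,0],"slide":[0.1017,0.0456,0],"jaw":60},
    {"rotation":[0,0,0],"slide":[0.1017,0.0456,0],"jaw":60},
    {"rotation":[0,0,0],"slide":[0.1017,0.0456,0],"jaw":60},
    {"rotation":[0,0,0],"slide":[0.1017,0.0456,0],"jaw":60},
    {"rotation":[0,0,0],"slide":[0.1017,0.0456,0],"jaw":60},
    {"rotation":[0,0,0],"slide":[0.1017,0.0456,0],"jaw":60},
    {"rotation":[0,0,0],"slide":[0.1017,0.0456,0],"jaw":60},
    {"rotation":[0,0,0],"slide":[0.1017,0.0456,0],"jaw":60},
    {"rotation":[0,0,0],"slide":[0.1017,0.0456,0],"jaw":60}
  ]
}}

```text
time: 12.6
position: [447.3, 198.9, 251.3]
tcp_rot: [[-0.435, 0.9, -0.002], [0.9, 0.435, -0.001], [0.0, -0.002, -1.0]]
wrist_force: [0.5, 0.2, 1.2]
opening: 70.0
gripper_force: 0.0
```

>>> {"method": "carry_out", "body": {
  "commands": [
    {"rotation":[0,0,0],"slide":[0.1017,0.0456,0],"jaw":60},
    {"rotation":[0,0,0],"slide":[0.1017,0.0456,0],"jaw":60},
    {"rotation":[0,0,0],"slide":[0.0525,0.0235,0],"jaw":60},
    {"rotation":[0,0,-0.113],"slide":[0,0,0],"jaw":60},
    {"rotation":[0,0,0],"slide":[0,0,0],"jaw":60},
    {"rotation":[0,0,0],"slide":[0,0,0],"jaw":60}
  ]
}}

```text
time: 13.35
position: [444.1, 337.1, 251.7]
tcp_rot: [[-0.585, 0.811, -0.001], [0.811, 0.585, -0.001], [-0.0, -0.002, -1.0]]
wrist_force: [-0.0, 1.1, -0.1]
opening: 70.1
gripper_force: 0.0
```

```bash
python3 - <<'E'
from h import *
import pickle
c,im=snap("wrist","w8"); pickle.dump((c,im),open("w8.pkl","wb"));s=bot.read_state(); print(s["time"],s["position"],s["opening"],s["q"].round(1))
goto([444.5,338.4,150],126)
cv2.imwrite("pics/w8c.png",cv2.resize(im[60:280,170:390],(600,600)))
E
```

```text
13.4 [444.25297369 337.16963497 251.98941198] 70.2336864373726 [ -3.4  25.  -47.8 101.9  20.7  62.4 -22.5]
shift frac [0.0018 0.0021 0.204 ] rotz frac -0.002 yaw now 125.82
```

View pics/w8c.png

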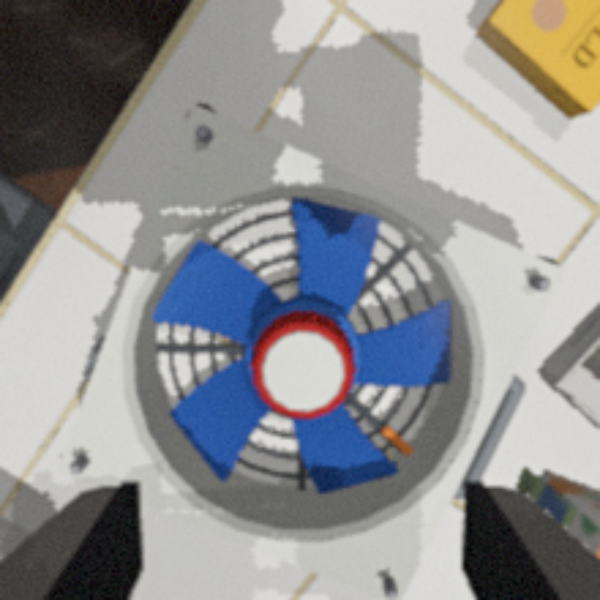

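The grille is off. The red cap's white top is at crop (303,372), which is full-frame (281,196), and the four pins are visible. Now I'll descend partway for a second view of the cap top.

>>> {"method": "carry_out", "body": {
  "commands": [
    {"rotation":[0,0,0],"slide":[0.002,0.002,0.08],"jaw":60},
    {"rotation":[0,0,0],"slide":[0,0,0.09],"jaw":60},
    {"rotation":[0,0,0],"slide":[0,0,0.03],"jaw":60},
    {"rotation":[0,0,0],"slide":[0,0,0],"jaw":60},
    {"rotation":[0,0,0],"slide":[0,0,0],"jaw":60}
  ]
}}

```text
time: 14.02
position: [445.2, 340.2, 154.2]
tcp_rot: [[-0.587, 0.809, 0.002], [0.809, 0.587, 0.002], [0.0, 0.003, -1.0]]
wrist_force: [-0.3, 0.7, 0.6]
opening: 70.2
gripper_force: 0.0
```

```bash
python3 - <<'E'
from h import *
import pickle
c,im=snap("wrist","w9"); s=bot.read_state(); print(s["time"],s["position"],s["opening"])
c8,i8=pickle.load(open("w8.pkl","rb"))
ps=[]
for cc,i in((c8,i8),(c,im)):
    v=cc["intrinsics"]@cc["attitude"].T@(np.array([444.5,338.4,58])-cc["eye"]);v=v[:2]/v[2]
    h=cv2.cvtColor(i,cv2.COLOR_BGR2HSV)
    m=((h[...,2]>180)&(h[...,1]<50)).astype(np.uint8); m=cv2.morphologyEx(m,cv2.MORPH_OPEN,np.ones((3,3),np.uint8))
    n,l,st,ce=cv2.connectedComponentsWithStats(m);k=l[int(v[1]),int(v[0])];print(v,ce[k],st[k],on_plane(cc,ce[k],58))
    ps.append((cc,ce[k]))
print(tri(ps)); goto([444.5,338.4,60])
E
```

```text
14.075 [445.25785077 340.1981775  154.25613185] 69.85106799788943
[280.8735189  195.81180145] [280.87462236 195.70543807] [267 182  29  28 662] [444.42888449 338.50066939  58.        ]
[277.29987719 220.49349198] [276.99343186 220.43842365] [ 257  202   41   38 1218] [444.26673822 338.28952696  58.        ]
(array([444.18826214, 338.62132635,  59.16883317]), [np.float64(0.12335201545949732), np.float64(0.12335201545937798)])
shift frac [-0.002  -0.0039  0.1885] rotz frac 0.0 yaw now 125.98
```

Cap top measured at (444.3, 338.5, 59), with 58 expected, which agrees. Descending around it and gripping with the tips at about 35 mm.

>>> {"method": "carry_out", "body": {
  "commands": [
    {"rotation":[0,0,0],"slide":[0,0,0.07],"jaw":60},
    {"rotation":[0,0,0],"slide":[0,0,0.07],"jaw":60},
    {"rotation":[0,0,0],"slide":[0,0,0.03],"jaw":60},
    {"rotation":[0,0,0],"slide":[0,0,0.015],"jaw":60},
    {"rotation":[0,0,0],"slide":[0,0,0],"jaw":110},
    {"rotation":[0,0,0],"slide":[0,0,0],"jaw":255},
    {"rotation":[0,0,0],"slide":[0,0,0],"jaw":255},
    {"rotation":[0,0,0],"slide":[0,0,0],"jaw":255},
    {"rotation":[0,0,0],"slide":[0,0,0],"jaw":255}
  ]
}}

```text
time: 15.2
position: [444.4, 339.3, 60.9]
tcp_rot: [[-0.588, 0.809, 0.0], [0.809, 0.588, -0.001], [-0.001, -0.0, -1.0]]
wrist_force: [-2.1, -2.6, 6.0]
opening: 43.0
gripper_force: 30.1
```

```bash
python3 - <<'E'
from h import *
s=bot.read_state(); print(s["time"],s["position"],s["opening"],s["wrist_force"],s["ft_torque"],s["q"].round(1))
E
```

```text
15.2 [444.37509549 339.32095508  60.864306  ] 43.0379293164363 [-2.12524272 -2.60835337  5.97061428] [-0.57846808  0.43868627  0.01738187] [-11.8  39.  -37.9 109.4  34.3  43.4 -33.3]
```

Gripped at 43 mm. Now I'll try gently counter-clockwise, watching the moment.

>>> {"method": "carry_out", "body": {
  "commands": [
    {"rotation":[0,0,-0.04],"slide":[0,0,0],"jaw":255},
    {"rotation":[0,0,-0.04],"slide":[0,0,0],"jaw":255},
    {"rotation":[0,0,0],"slide":[0,0,0],"jaw":255}
  ]
}}

```text
time: 15.58
position: [444.1, 339.5, 60.9]
tcp_rot: [[-0.685, 0.729, -0.0], [0.729, 0.685, -0.0], [-0.0, -0.0, -1.0]]
wrist_force: [-2.3, -1.7, 6.5]
opening: 42.7
gripper_force: 30.1
```

```bash
python3 - <<'E'
from h import *
s=bot.read_state(); R=s["tcp_rot"];print(s["time"],s["opening"],s["wrist_force"],s["ft_torque"],np.degrees(np.arctan2(R[1,0],R[0,0])))
E
```

```text
15.575 42.74571589270734 [-2.3218141  -1.7445719   6.53131917] [-0.46375419  0.56129397 -0.05072423] 133.2118373820009
```

>>> {"method": "carry_out", "body": {
  "commands": [
    {"rotation":[0,0,-0.05],"slide":[0,0,0],"jaw":255},
    {"rotation":[0,0,-0.05],"slide":[0,0,0],"jaw":255},
    {"rotation":[0,0,0],"slide":[0,0,0],"jaw":255}
  ]
}}

```text
time: 15.95
position: [443.6, 339.8, 60.8]
tcp_rot: [[-0.789, 0.614, -0.002], [0.614, 0.789, 0.0], [0.002, -0.001, -1.0]]
wrist_force: [-4.0, -1.3, 7.1]
opening: 42.5
gripper_force: 30.1
```

```bash
python3 - <<'E'
from h import *
s=bot.read_state(); R=s["tcp_rot"];print(s["time"],s["opening"],s["wrist_force"],s["ft_torque"],np.degrees(np.arctan2(R[1,0],R[0,0])))
E
```

```text
15.95 42.54588387589716 [-3.98015252 -1.30378819  7.05877066] [-0.33825813  0.8858523  -0.67906733] 142.0902546962372
```

The moment rises to -0.68 N m after 16° counter-clockwise, which looks like the tightening stop, so this is probably a left-hand thread. I'll confirm by going clockwise.

>>> {"method": "carry_out", "body": {
  "commands": [
    {"rotation":[0,0,0.09],"slide":[0,0,0],"jaw":255},
    {"rotation":[0,0,0.09],"slide":[0,0,0],"jaw":255},
    {"rotation":[0,0,0.09],"slide":[0,0,0],"jaw":255},
    {"rotation":[0,0,0.06],"slide":[0,0,0],"jaw":255},
    {"rotation":[0,0,0.06],"slide":[0,0,0],"jaw":255},
    {"rotation":[0,0,0],"slide":[0,0,0],"jaw":255}
  ]
}}

```text
time: 16.7
position: [444.1, 339.3, 60.8]
tcp_rot: [[-0.294, 0.956, 0.0], [0.956, 0.294, -0.001], [-0.001, -0.0, -1.0]]
wrist_force: [-2.8, -2.0, 7.5]
opening: 42.3
gripper_force: 30.1
```

```bash
python3 - <<'E'
from h import *
s=bot.read_state(); R=s["tcp_rot"];print(s["time"],s["position"],s["opening"],s["wrist_force"],s["ft_torque"],np.degrees(np.arctan2(R[1,0],R[0,0])),s["q"].round(1))
E
```

```text
16.7 [444.13893325 339.34974566  60.82280376] 42.329406857611374 [-2.77978187 -1.97386451  7.45902444] [-0.47069836  0.58408107  0.01496537] 107.10661663806027 [-15.   37.5 -33.6 109.6  30.3  41.9 -49.1]
```

Clockwise turns freely at 0.015 N m, so it is a left-hand thread. I'll continue clockwise, up to 1.4 rad in this grasp.

>>> {"method": "carry_out", "body": {
  "commands": [
    {"rotation":[0,0,0.1],"slide":[0,0,0],"jaw":255},
    {"rotation":[0,0,0.1],"slide":[0,0,0],"jaw":255},
    {"rotation":[0,0,0.1],"slide":[0,0,0],"jaw":255},
    {"rotation":[0,0,0.1],"slide":[0,0,0],"jaw":255},
    {"rotation":[0,0,0.1],"slide":[0,0,0],"jaw":255},
    {"rotation":[0,0,0],"slide":[0,0,0],"jaw":255},
    {"rotation":[0,0,0],"slide":[0,0,0],"jaw":255}
  ]
}}

```text
time: 17.58
position: [444.6, 339.7, 60.8]
tcp_rot: [[0.465, 0.885, 0.001], [0.885, -0.465, 0.0], [0.001, 0.0, -1.0]]
wrist_force: [-2.1, -1.2, 6.4]
opening: 42.4
gripper_force: 30.1
```

```bash
python3 - <<'E'
from h import *
s=bot.read_state(); R=s["tcp_rot"];print(s["time"],s["position"],s["opening"],s["wrist_force"],s["ft_torque"],np.degrees(np.arctan2(R[1,0],R[0,0])),s["q"].round(1))
E
```

```text
17.575 [444.567506   339.747399    60.78804947] 42.35464435300717 [-2.11621064 -1.16007466  6.41517464] [-0.31713246  0.51042503 -0.00554462] 62.31099285800207 [-23.   34.8 -22.8 110.1  20.6  39.  -86. ]
```

Still free at 62° yaw, about 64° net. Releasing, turning back and regrasping.

>>> {"method": "carry_out", "body": {
  "commands": [
    {"rotation":[0,0,0],"slide":[0,0,0],"jaw":60},
    {"rotation":[0,0,0],"slide":[0,0,0],"jaw":60},
    {"rotation":[0,0,0],"slide":[0,0,0],"jaw":60},
    {"rotation":[0,0,0],"slide":[0,0,0],"jaw":60},
    {"rotation":[0,0,-0.11],"slide":[0,0,0],"jaw":60},
    {"rotation":[0,0,-0.11],"slide":[0,0,0],"jaw":60},
    {"rotation":[0,0,-0.11],"slide":[0,0,0],"jaw":60},
    {"rotation":[0,0,-0.11],"slide":[0,0,0],"jaw":60},
    {"rotation":[0,0,-0.11],"slide":[0,0,0],"jaw":60},
    {"rotation":[0,0,-0.11],"slide":[0,0,0],"jaw":60}
  ]
}}

```text
time: 18.82
position: [444.6, 339.3, 60.0]
tcp_rot: [[-0.527, 0.85, 0.0], [0.85, 0.527, 0.0], [-0.0, 0.0, -1.0]]
wrist_force: [0.5, 0.6, -0.2]
opening: 70.2
gripper_force: 0.0
```

>>> {"method": "carry_out", "body": {
  "commands": [
    {"rotation":[0,0,-0.11],"slide":[0,0,0],"jaw":60},
    {"rotation":[0,0,-0.11],"slide":[0,0,0],"jaw":60},
    {"rotation":[0,0,0],"slide":[0,0,0],"jaw":110},
    {"rotation":[0,0,0],"slide":[0,0,0],"jaw":255},
    {"rotation":[0,0,0],"slide":[0,0,0],"jaw":255},
    {"rotation":[0,0,0],"slide":[0,0,0],"jaw":255},
    {"rotation":[0,0,0],"slide":[0,0,0],"jaw":255}
  ]
}}

```text
time: 19.7
position: [444.4, 339.3, 60.1]
tcp_rot: [[-0.78, 0.625, 0.0], [0.625, 0.78, -0.0], [-0.0, -0.0, -1.0]]
wrist_force: [0.1, -1.4, 0.5]
opening: 42.7
gripper_force: 30.0
```

>>> {"method": "carry_out", "body": {
  "commands": [
    {"rotation":[0,0,0.1],"slide":[0,0,0],"jaw":255},
    {"rotation":[0,0,0.1],"slide":[0,0,0],"jaw":255},
    {"rotation":[0,0,0.1],"slide":[0,0,0],"jaw":255},
    {"rotation":[0,0,0.1],"slide":[0,0,0],"jaw":255},
    {"rotation":[0,0,0.1],"slide":[0,0,0],"jaw":255},
    {"rotation":[0,0,0.1],"slide":[0,0,0],"jaw":255},
    {"rotation":[0,0,0],"slide":[0,0,0],"jaw":255}
  ]
}}

```text
time: 20.58
position: [444.1, 339.3, 60.1]
tcp_rot: [[0.045, 0.999, -0.0], [0.999, -0.045, -0.001], [-0.001, -0.0, -1.0]]
wrist_force: [-0.3, -1.0, 0.6]
opening: 43.2
gripper_force: 30.0
```

```bash
python3 - <<'E'
from h import *
s=bot.read_state(); R=s["tcp_rot"];print(s["time"],s["position"],s["opening"],s["wrist_force"],s["ft_torque"],np.degrees(np.arctan2(R[1,0],R[0,0])),s["q"].round(1))
E
```

```text
20.575 [444.0540627  339.31953069  60.07415765] 43.18527836014438 [-0.27890276 -0.9806847   0.62248552] [-0.3044995   0.1121759   0.01981944] 87.40645220352391 [-18.3  36.3 -29.  109.8  26.3  40.5 -65.6]
```

>>> {"method": "carry_out", "body": {
  "commands": [
    {"rotation":[0,0,0.06],"slide":[0,0,0],"jaw":255},
    {"rotation":[0,0,0.06],"slide":[0,0,0],"jaw":255},
    {"rotation":[0,0,0],"slide":[0,0,0],"jaw":255}
  ]
}}

```text
time: 20.95
position: [444.0, 339.4, 60.0]
tcp_rot: [[0.23, 0.973, -0.001], [0.973, -0.23, -0.001], [-0.001, -0.0, -1.0]]
wrist_force: [-2.2, -0.1, 0.6]
opening: 43.4
gripper_force: 30.0
```

```bash
cat > st.py <<'E'
from h import *
s=bot.read_state(); R=s["tcp_rot"];print(s["time"],s["position"].round(1),s["opening"].__round__(1),s["wrist_force"].round(1),s["ft_torque"].round(3),np.degrees(np.arctan2(R[1,0],R[0,0])).round(1))
E
python3 st.py
```

```text
20.95 [444.  339.4  60. ] 43.4 [-2.2 -0.1  0.6] [-0.268  0.374 -0.102] 76.7
```

>>> {"method": "carry_out", "body": {
  "commands": [
    {"rotation":[0,0,0.06],"slide":[0,0,0],"jaw":255},
    {"rotation":[0,0,0.04],"slide":[0,0,0],"jaw":255},
    {"rotation":[0,0,0],"slide":[0,0,0],"jaw":255}
  ]
}}

```text
time: 21.32
position: [444.2, 339.1, 60.0]
tcp_rot: [[0.379, 0.926, -0.0], [0.926, -0.379, -0.001], [-0.001, 0.0, -1.0]]
wrist_force: [-0.9, -2.6, 1.7]
opening: 42.9
gripper_force: 30.0
```

```bash
python3 st.py
```

```text
21.325 [444.2 339.1  60. ] 42.9 [-0.9 -2.6  1.7] [-0.522  0.283  0.272] 67.7
```

The moment is rising to 0.27 N m at about 138° net, so this should be the end stop. Trying a gentle lift.

>>> {"method": "carry_out", "body": {
  "commands": [
    {"rotation":[0,0,0],"slide":[0,0,-0.004],"jaw":255},
    {"rotation":[0,0,0],"slide":[0,0,-0.004],"jaw":255},
    {"rotation":[0,0,0],"slide":[0,0,0],"jaw":255}
  ]
}}

```text
time: 21.7
position: [443.8, 338.8, 63.4]
tcp_rot: [[0.382, 0.924, -0.002], [0.924, -0.382, -0.001], [-0.002, -0.001, -1.0]]
wrist_force: [-1.3, -0.7, -11.1]
opening: 43.0
gripper_force: 29.8
```

```bash
python3 st.py
```

```text
21.7 [443.8 338.8  63.4] 43.0 [ -1.3  -0.7 -11.1] [-0.079 -0.032  0.315] 67.5
```

There is 11 N of resistance, so it hasn't released yet. I'll lower again and turn a little further.

>>> {"method": "carry_out", "body": {
  "commands": [
    {"rotation":[0,0,0],"slide":[0,0,0.007],"jaw":255},
    {"rotation":[0,0,0.05],"slide":[0,0,0],"jaw":255},
    {"rotation":[0,0,0.05],"slide":[0,0,0],"jaw":255},
    {"rotation":[0,0,0],"slide":[0,0,0],"jaw":255}
  ]
}}

```text
time: 22.2
position: [444.3, 339.0, 61.6]
tcp_rot: [[0.52, 0.854, 0.0], [0.854, -0.52, -0.002], [-0.001, 0.001, -1.0]]
wrist_force: [-3.1, -4.9, 4.6]
opening: 42.8
gripper_force: 30.0
```

```bash
python3 st.py
```

```text
22.2 [444.3 339.   61.6] 42.8 [-3.1 -4.9  4.6] [-1.072  0.679  0.749] 58.6
```

>>> {"method": "carry_out", "body": {
  "commands": [
    {"rotation":[0,0,0],"slide":[0,0,-0.005],"jaw":255},
    {"rotation":[0,0,0],"slide":[0,0,-0.003],"jaw":255},
    {"rotation":[0,0,0],"slide":[0,0,0],"jaw":255}
  ]
}}

```text
time: 22.58
position: [444.1, 339.0, 62.8]
tcp_rot: [[0.522, 0.853, -0.002], [0.853, -0.522, -0.0], [-0.001, -0.001, -1.0]]
wrist_force: [2.3, 1.5, -23.4]
opening: 42.6
gripper_force: 29.6
```

```bash
python3 st.py
```

```text
22.575 [444.1 339.   62.8] 42.6 [  2.3   1.5 -23.4] [ 0.304 -0.856  0.65 ] 58.5
```

The moment is 0.7 N m against the stop, so the lugs are probably jammed by my own wind-up. I'll relax the twist until the moment is near zero, then lift.

>>> {"method": "carry_out", "body": {
  "commands": [
    {"rotation":[0,0,0],"slide":[0,0,0.006],"jaw":255},
    {"rotation":[0,0,-0.04],"slide":[0,0,0],"jaw":255},
    {"rotation":[0,0,0],"slide":[0,0,0],"jaw":255}
  ]
}}

```text
time: 22.95
position: [444.3, 339.3, 62.5]
tcp_rot: [[0.47, 0.883, -0.0], [0.883, -0.47, -0.0], [-0.001, -0.0, -1.0]]
wrist_force: [-3.0, -3.9, -0.9]
opening: 42.7
gripper_force: 30.0
```

```bash
python3 st.py
```

```text
22.95 [444.3 339.3  62.5] 42.7 [-3.  -3.9 -0.9] [-0.856  0.694  0.194] 62.0
```

>>> {"method": "carry_out", "body": {
  "commands": [
    {"rotation":[0,0,-0.03],"slide":[0,0,0],"jaw":255},
    {"rotation":[0,0,0],"slide":[0,0,0],"jaw":255}
  ]
}}

```text
time: 23.2
position: [444.2, 339.4, 62.3]
tcp_rot: [[0.428, 0.904, -0.0], [0.904, -0.428, -0.0], [-0.0, -0.0, -1.0]]
wrist_force: [-2.7, -3.5, 0.7]
opening: 42.7
gripper_force: 30.0
```

```bash
python3 st.py
```

```text
23.2 [444.2 339.4  62.3] 42.7 [-2.7 -3.5  0.7] [-0.947  0.954  0.025] 64.7
```

>>> {"method": "carry_out", "body": {
  "commands": [
    {"rotation":[0,0,0],"slide":[-0.002,0,-0.004],"jaw":255},
    {"rotation":[0,0,0],"slide":[0,0,-0.004],"jaw":255},
    {"rotation":[0,0,0],"slide":[0,0,0],"jaw":255}
  ]
}}

```text
time: 23.58
position: [444.3, 339.2, 66.2]
tcp_rot: [[0.426, 0.905, 0.001], [0.905, -0.426, 0.001], [0.001, 0.0, -1.0]]
wrist_force: [-2.0, -1.1, -1.5]
opening: 42.5
gripper_force: 30.0
```

```bash
python3 st.py
```

```text
23.575 [444.3 339.2  66.2] 42.5 [-2.  -1.1 -1.5] [-0.284  0.616  0.072] 64.8
```

Now it rises with only 1.5 N. Lifting on.

>>> {"method": "carry_out", "body": {
  "commands": [
    {"rotation":[0,0,0],"slide":[0,0,-0.008],"jaw":255},
    {"rotation":[0,0,0],"slide":[0,0,-0.012],"jaw":255},
    {"rotation":[0,0,0],"slide":[0,0,-0.012],"jaw":255},
    {"rotation":[0,0,0],"slide":[0,0,0],"jaw":255}
  ]
}}

```text
time: 24.08
position: [444.9, 339.0, 82.5]
tcp_rot: [[0.426, 0.905, 0.002], [0.905, -0.426, 0.001], [0.002, 0.001, -1.0]]
wrist_force: [0.2, 0.9, -0.9]
opening: 42.9
gripper_force: 30.0
```

```bash
python3 st.py
```

```text
24.075 [444.9 339.   82.5] 42.9 [ 0.2  0.9 -0.9] [ 0.02  -0.044 -0.009] 64.8
```

>>> {"method": "carry_out", "body": {
  "commands": [
    {"rotation":[0,0,0],"slide":[0,0,-0.03],"jaw":255},
    {"rotation":[0,0,0],"slide":[0,0,-0.06],"jaw":255},
    {"rotation":[0,0,0],"slide":[0,0,-0.06],"jaw":255},
    {"rotation":[0,0,0],"slide":[0,0,-0.06],"jaw":255},
    {"rotation":[0,0,0],"slide":[0,0,-0.04],"jaw":255},
    {"rotation":[0,0,0],"slide":[0,0,0],"jaw":255},
    {"rotation":[0,0,0],"slide":[0,0,0],"jaw":255},
    {"rotation":[0,0,0],"slide":[0,0,0],"jaw":255}
  ]
}}

```text
time: 25.08
position: [443.6, 338.1, 205.5]
tcp_rot: [[0.426, 0.905, -0.002], [0.905, -0.426, -0.001], [-0.002, -0.001, -1.0]]
wrist_force: [-0.1, 0.5, -1.1]
opening: 42.5
gripper_force: 30.0
```

```bash
python3 st.py; python3 - <<'E'
from h import *
c,im=snap("wrist","w10"); ct,it=snap("top"); cv2.imwrite("pics/end.png",np.vstack([im[60:360],it[100:400]]))
E
```

```text
25.075 [443.6 338.1 205.5] 42.5 [-0.1  0.5 -1.1] [-0.02  -0.075  0.014] 64.8
```

View pics/end.png

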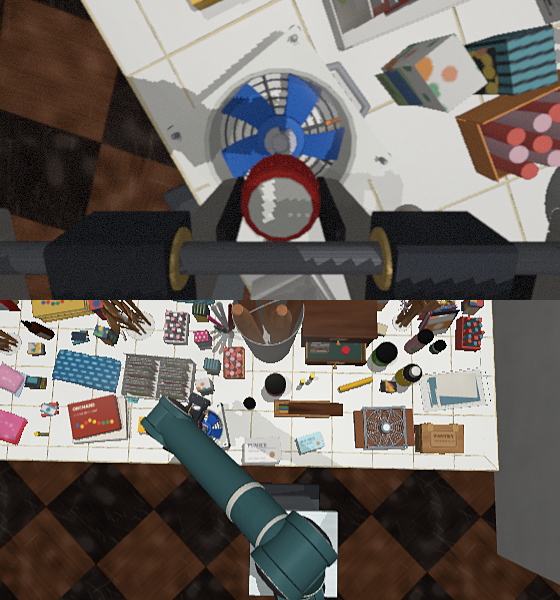

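The cap is held at (281,200) in the gripper with its underside about 170 mm up. The bare shaft shows on the fan, the grille is still on the mat, and the bystanders are in place. Handing in.

```bash
python3 -c "
from cell import ticket
print(ticket.job_done())"
```

```text
the job is handed in; nothing more can be done
None
```

The job is handed in, with no verdict returned: the grille lies flat on the mat, and the cap (left-hand thread, loosened clockwise) is held still about 14 cm above the hub.

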